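# Turn a paint tin over in the turn-over stand

### The arm

A 6-joint arm with a two-finger parallel gripper is mounted at the origin on the work surface. World frame = base frame: x ahead of the robot, y to its left, z up, the work surface at z = 0. Lengths are in m, angles in degrees, forces in N, time in s.
With the tool pointing down it reaches from about 0.3 to 0.75 m from the base axis. Payload 8.5 kg.
Tool frame: the origin (TCP) lies at the very end of the fingers, on their centre line; the grasp point (between the pads) lies 19 mm behind it (env.grasp_offset is the distance from the TCP to the grasp point, in m); y points along the fingers, z is the direction in which the jaws open and shut, and the axes are right-handed (so a half turn about y gives the same grasp; the last joint's range is limited). The gripper opens to 85 mm and grips with 20 to 120 N. Pads are 22 mm wide; open, the fingers measure 114 mm over their backs; the gripper's body (76 mm by 85 mm) begins 54 mm behind the grasp point. The pads swing forward as they close: fully open they stand 13 mm farther back than shut.
Start: joints at [-88.195, 21.807, 74.336, -0, 83.858, -12.336], TCP at [0.134, -0.533, 0.231] pointing down, gripper open.
Joint ranges: [-178.18, 178.18], [-50.72, 133.34], [12.68, 142.11], [-81.47, 261.47], [9.98, 163.14], [-165.26, 165.26]. Speed limits (degrees/s): [136.94, 136.94, 180, 180, 180, 180].

### API

Orientations are given as a 3x3 rotation matrix whose columns are the frame's x, y, z axes.
In Python, from rig import env gives the robot as it stands. The module is installed in compiled form; this text tells all that it offers.
- The arm moves only by the shell command python3 -m pendant 'ROWS' [FORCE]. ROWS is JSON, a list of rows, each a list of 3 entries, a list of its own where there are three numbers: the shift along the world's x, y, z as a fraction of full scale, then the turn about the world's z as a fraction of full scale, then the opening, from 0 (shut) to 1 (fully open). A call has 1 to 12 rows; each row shifts and turns the commanded pose from where the row before left it; what a row does not reach is not made up. Full scale, the value 1, is 30 mm for a shift and 5 degrees for a turn. A row lasts 1/12 s, in which the tool goes at most 41.7 mm and 7.16 degrees, less where a joint would pass 70% of its speed; a pose out of reach is approached as far as the arm can. A call with a number of a shift or a turn outside -1 to 1 is refused whole. A call with a gripper value outside its range is refused whole. The fingers move at their own pace and stop on an object; FORCE is the grip in N (left out, the last holds). Time passes only in rows, so rows that do not move let the fingers close. It gives the time, the measured TCP pose, the force and the opening at its end, in the units of the state.
- env.observe(): the state, without advancing time (a new reading comes with each control period).
- env.get_image(name): name is "side" or "top"; returns (picture, depth): 420x560x3 uint8, red, green, blue; 420x560 float32, m along the optical axis (not along the pixel's ray), 0 where there is no reading.
- env.camera_model(name): a dict with "camera_matrix" (3x3 intrinsics, pixels), "R" (3x3) and "t" (3): a world point X has camera coordinates R X + t. Camera axes: x right, y down, z forward; pixel columns grow to the right and rows downward; lengths in m; the calibration is good to about 2 mm. A picture is of the moment at which its call begins. camera_model takes no time and is no camera call.
- env.close_job(): hands the job in, once; it reports no verdict.
The state is a dict: "time_s": time; "q": joint angles; "qvel": joint speeds; "joint_efforts": joint torques, N m; "position": TCP position; "tool_rot": TCP orientation; "ft_force": force on the tool from outside, world axes, zero at the start; "wrist_torque": the same for the moment, N m; "grip_width": finger opening in m.
Only numpy, scipy, OpenCV 4.12 (cv2) and the standard library are available. Lean on these libraries where they do the work, as an engineer would, in place of code of your own. Each camera call takes 0.05 s, during which the arm holds its last target.

### The job

The touch-up paint in the teal tin has settled. Swing the stand's yellow bar fully over the tin's lid so that the tin cannot drop out, then turn the cup over gently by its spoked handle until the tin is fully upside down and leave it so for two seconds. Then gently turn it back until the tin stands fully upright again, with the bar still over the lid, and leave the other things on the bench alone.

Things in the scene. Friction and masses are not known exactly. Their poses are not given: they have to be found in the camera images.
- stand: Blue turn-over stand bolted to the bench: base plate 200 x 170 x 12 mm (x, y, z), origin at the centre of its underside. Two side plates at y = +-62 mm (12 thick, 50 wide in x, 150 high) carry a level shaft along the stand's y axis, 130 mm above the bench. Yaw up to 0.35 rad either way.
- hub (a point): Centre of the red hub (diameter 36 mm) of the four-spoked handle on the shaft, 115 mm to the stand's -y side, 130 mm above the bench; has the stand's axes. Spokes: 12 mm round bars in the stand's x-z plane, ending in red balls of 22 mm, ball centres 88 mm from the hub's. With the cup upright or upside down they make an X (45 degrees from vertical).
- cradle (a joint): Turn of cup, tin, bar and spoked handle together, rad: 0 = upright, grows as the top of the handle is pushed to the stand's +x; 3.14 = upside down. Stops at 0 and 3.14. Stays where left: friction 0.35 N m (4 to 9 N on a spoke). Leading one ball over the top from side to side is a quarter turn; follow its arc, as a level push on a ball leaning towards the finger jams by friction.
- bar (a joint): Swing of the yellow bar about its post, rad: 0 = fully over the lid, against its stop (it then points to the stand's -x from the post, across the middle of the lid); grows as it swings open to the stand's +y (clockwise from above), at most 2.0. Starts between 1.0 and 1.9. Stays where it is left: friction 0.12 N m (1.3 N at the knob).
- bar_pivot (a point): On the axis of the steel post that the bar turns on, at the bar's underside; fixed to the cup, with its axes. With the cup upright it is 51 mm to the stand's +x from the middle of the cup, 178 mm above the bench.
- bar_knob (a point): Centre of the top of the black upright knob near the bar's free end, 94 mm from the post's axis, 211 mm above the bench with the cup upright. Knob: round, diameter 16 mm, 26 mm high, on top of the bar (18 mm wide, 7 mm thick). It may be pinched or pushed.
- tin: Closed round paint tin, teal with a narrow white band and bare metal lid, diameter 70 mm, 85 mm high, about 0.4 kg; origin at the centre of its underside, z up through the lid. Stands loose in the cup (2.5 mm play all round), any yaw, its lid 3 mm below the bar. Drops out of the upturned cup if the bar is not over it.
- cup_floor (a point): Centre of the inner floor of the dark steel cup that hangs on the shaft between the side plates: outer diameter 83 mm, 45 mm deep, 90 mm above the bench when upright. Turns with the cup; z axis points out of its mouth.
- spray_can: Bystander: red spray can, diameter 58 mm, 170 mm high, standing on the bench beyond the stand; origin at the centre of its underside.
- screw_jar: Bystander: amber jar with blue cap, diameter 64 mm, 90 mm high, standing on the bench beyond the stand; origin at the centre of its underside.
- wrench: Bystander: steel wrench, 170 mm long, lying on the bench to the left of the stand; origin at the centre of its underside.

How it is judged (in metres and radians):
On the way, in this order (a step that is already met when the one before it is completed fails the run):
1. the bar is fully over the lid (within 0.15 rad of its stop) while the cup is still upright (value of joint bar below 0.15 rad and value of joint cradle below 0.2 rad and angle between tin's own z axis and vertical below 0.2 rad), for 0.2 s.
2. the tin is fully upside down (within 0.2 rad) in the cup, under the bar, for 1.5 s (angle between tin's own z axis and vertical above 2.94 rad and value of joint cradle above 2.94 rad and value of joint bar below 0.25 rad and distance between tin and cup_floor below 0.012 m), for 1.5 s.
At the end, for the whole second after the job is handed in: The cup is back at its upright stop (within 0.12 rad), the tin stands upright in it (tilt under 0.12 rad, on the cup's floor within 8 mm) and at rest, and the bar is still over the lid (within 0.25 rad of its stop) (value of joint cradle below 0.12 rad and angle between tin's own z axis and vertical below 0.12 rad and distance between tin and cup_floor below 0.008 m and value of joint bar below 0.25 rad and linear speed of tin below 0.03 m/s); the robot touches nothing.
It fails at once if the cup was whirled round (faster than 6 rad/s) (velocity of joint cradle above 6 rad/s or velocity of joint cradle below -6 rad/s).
It fails at once if the tin left the cup (distance between tin and cup_floor above 0.03 m).
It fails at once if the spray can was moved more than 20 mm (distance of spray_can from where it was at the start of the episode above 0.02 m).
It fails at once if the screw jar was moved more than 20 mm (distance of screw_jar from where it was at the start of the episode above 0.02 m).
It fails at once if the wrench was moved more than 20 mm (distance of wrench from where it was at the start of the episode above 0.02 m).
It also fails if it takes over 70 s, if anything falls off the work surface, if the arm or the gripper's body presses on something with over 40 N, if the wrist force passes 120 N, or if a joint passes its speed limit or range.

## Working session

There is one attempt and no reset: what is moved stays moved. The work goes in short steps, Python scripts to look and compute and a shell command to move; the robot and the scene stay as the last step left them, time stands still between calls to the robot, and variables do not carry over. Pictures are saved under pics/ and viewed, and the job is handed in when it is done.

```bash
mkdir -p pics; python3 - <<'E'
from rig import env
import cv2,numpy as np
s=env.observe()
for k in("time_s","position","tool_rot","grip_width","q"):print(k,np.round(s[k],3).tolist())
for n in("side","top"):
    p,d=env.get_image(n); cv2.imwrite(f"pics/{n}0.png",p[:,:,::-1]); np.save(f"{n}0.npy",d); np.save(f"{n}0p.npy",p)
    m=env.camera_model(n);print(n,{k:np.round(m[k],3).tolist() for k in m})
E
```

```text
time_s 0.0
position [0.134, -0.533, 0.231]
tool_rot [[-0.97, -0.0, 0.244], [-0.244, 0.001, -0.97], [-0.0, -1.0, -0.001]]
grip_width 0.085
q [-88.196, 21.839, 74.384, 0.0, 83.859, -12.336]
side {'camera_matrix': [[520.466, 0.0, 281.399], [0.0, 520.466, 211.085], [0.0, 0.0, 1.0]], 'R': [[0.993, -0.117, -0.005], [-0.073, -0.579, -0.812], [0.092, 0.807, -0.584]], 't': [-0.613, 0.211, 1.015]}
top {'camera_matrix': [[483.694, 0.0, 275.046], [0.0, 483.694, 210.447], [0.0, 0.0, 1.0]], 'R': [[0.018, -0.999, 0.031], [-0.984, -0.024, -0.178], [0.179, -0.028, -0.983]], 't': [0.041, 0.645, 1.087]}
```

View pics/side0.png

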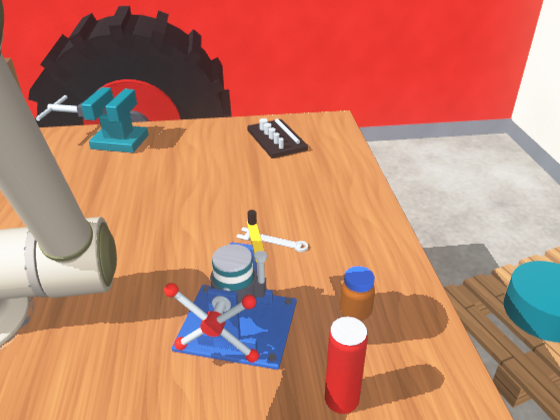

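View pics/top0.png

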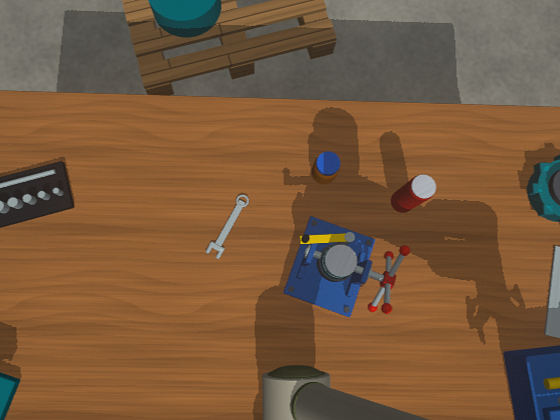

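The side view shows the red hub at about (212,324) with its balls around it, and the black knob at (252,216). The top view shows the knob at (306,239), the post end at (349,238), the lid at (340,260) and the balls around (405,250) and (387,308). Next I measure these with the depth data.

```bash
cat > h.py <<'E'
import numpy as np,cv2
from rig import env
def cloud(n,d):
    m=env.camera_model(n);K=np.array(m["camera_matrix"]);R=np.array(m["R"]);t=np.array(m["t"])
    v,u=np.mgrid[:d.shape[0],:d.shape[1]]
    P=np.stack([(u-K[0,2])/K[0,0]*d,(v-K[1,2])/K[1,1]*d,d],-1)
    return (P-t)@R
def proj(n,X):
    m=env.camera_model(n);c=np.array(m["R"])@np.array(X)+np.array(m["t"]);p=np.array(m["camera_matrix"])@c;return p[:2]/p[2]
E
python3 - <<'E'
from h import *
for n in("side","top"):
    d=np.load(n+"0.npy");p=np.load(n+"0p.npy").astype(int);C=cloud(n,d)
    r,g,b=p[...,0],p[...,1],p[...,2]
    box=(C[...,0]>.3)&(C[...,0]<.75)&(C[...,1]>-.45)&(C[...,1]<.25)&(d>0)
    def comps(mask,name,mn=15):
        k,l,st,ce=cv2.connectedComponentsWithStats((mask&box).astype(np.uint8))
        for i in range(1,k):
            if st[i,4]>=mn:
                q=C[l==i];print(n,name,st[i,4],ce[i].round(),q.mean(0).round(3),q.min(0).round(3),q.max(0).round(3))
    z=C[...,2]
    comps((r>130)&(g<60)&(b<60),"red")
    comps((r>180)&(g>150)&(b<90),"yellow",5)
    comps((r<50)&(g<50)&(b<50)&(z>.15),"dark",5)
    comps((b>110)&(r<80)&(z>.005)&(z<.02),"base",30)
    comps((abs(r-g)<25)&(abs(b-g)<25)&(r>90)&(z>.165)&(z<.182),"lid",30)
    comps((abs(r-g)<25)&(abs(b-g)<25)&(r>120)&(z<.05),"wrench",30)
d=np.load("top0.npy");C=cloud("top",d);p=np.load("top0p.npy").astype(int)
m=(p[...,2]>90)&(p[...,0]<80)&(C[...,2]>.006)&(C[...,2]<.018)
(c,sz,a)=cv2.minAreaRect((C[m][:,:2]*1000).astype(np.float32));print("base rect",c,sz,a)
E
```

```text
side red 78 [172. 289.] [ 0.429 -0.173  0.198] [ 0.42  -0.181  0.188] [ 0.436 -0.163  0.204]
side red 125 [248. 301.] [ 0.544 -0.213  0.198] [ 0.534 -0.221  0.19 ] [ 0.554 -0.202  0.204]
side red 316 [212. 324.] [ 0.485 -0.197  0.137] [ 0.468 -0.207  0.117] [ 0.502 -0.178  0.149]
side red 2188 [344. 378.] [ 0.681 -0.285  0.087] [ 0.658 -0.293  0.003] [ 0.712 -0.26   0.165]
side red 90 [252. 356.] [ 0.545 -0.214  0.073] [ 0.534 -0.22   0.066] [ 0.553 -0.205  0.08 ]
side yellow 266 [255. 237.] [ 0.567 -0.038  0.18 ] [ 0.555 -0.084 -0.003] [0.593 0.24  0.188]
side base 223 [202. 300.] [ 0.456 -0.014  0.011] [ 0.44  -0.049  0.007] [0.468 0.028 0.015]
side base 2597 [265. 330.] [ 0.575 -0.105  0.011] [ 0.462 -0.192  0.005] [ 0.641 -0.021  0.02 ]
side base 54 [207. 344.] [ 0.466 -0.132  0.016] [ 0.448 -0.139  0.008] [ 0.485 -0.116  0.02 ]
side lid 847 [231. 258.] [ 0.522 -0.084  0.174] [ 0.488 -0.115  0.167] [ 0.555 -0.047  0.177]
side lid 46 [260. 263.] [ 0.569 -0.103  0.174] [ 0.56  -0.107  0.166] [ 0.577 -0.098  0.182]
side lid 120 [186. 302.] [ 0.447 -0.179  0.174] [ 0.432 -0.185  0.16
[... 807 characters left out ...]
[ 0.555 -0.009  0.195] [0.567 0.003 0.213]
top dark 13 [301. 368.] [ 0.301 -0.002  0.154] [ 0.3   -0.014  0.15 ] [0.301 0.008 0.165]
top base 48 [370. 250.] [ 0.56  -0.179  0.012] [ 0.538 -0.19   0.007] [ 0.587 -0.171  0.018]
top base 990 [335. 297.] [ 0.447 -0.094  0.012] [ 0.402 -0.152  0.005] [ 0.492 -0.046  0.018]
top lid 444 [423. 186.] [ 0.685 -0.263  0.17 ] [ 0.66  -0.289  0.165] [ 0.711 -0.238  0.175]
top lid 804 [341. 260.] [ 0.521 -0.081  0.175] [ 0.488 -0.114  0.168] [ 0.553 -0.049  0.18 ]
top wrench 540 [228. 227.] [0.611 0.168 0.006] [ 0.533  0.12  -0.004] [0.691 0.219 0.015]
base rect (412.196533203125, -321.37567138671875) (709.5263671875, 210.37075805664062) 65.62747955322266
```

```bash
python3 - <<'E'
import cv2
p=cv2.imread("pics/top0.png");cv2.imwrite("pics/topz.png",cv2.resize(p[190:340,260:460],None,fx=4,fy=4,interpolation=cv2.INTER_CUBIC))
p=cv2.imread("pics/side0.png");cv2.imwrite("pics/sidez.png",cv2.resize(p[200:400,140:380],None,fx=3,fy=3,interpolation=cv2.INTER_CUBIC))
E
```

```text
(no output)
```

View pics/topz.png

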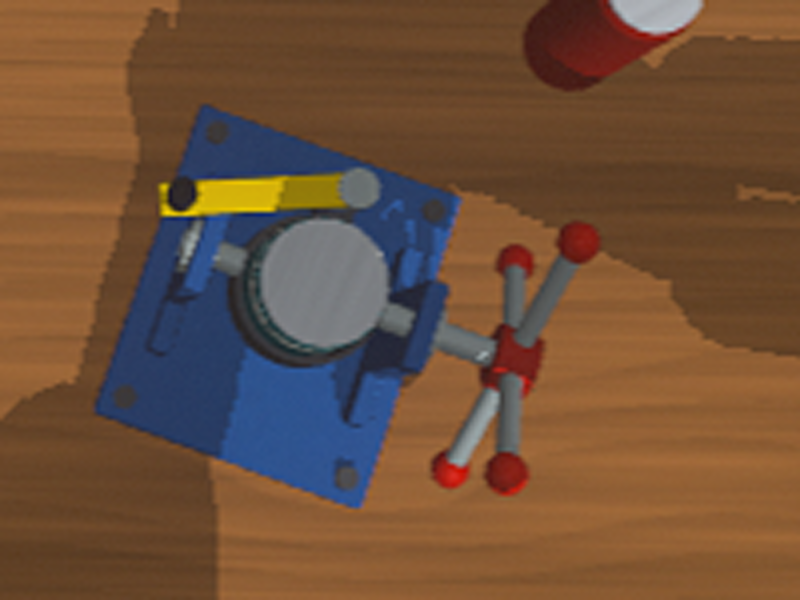

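View pics/sidez.png

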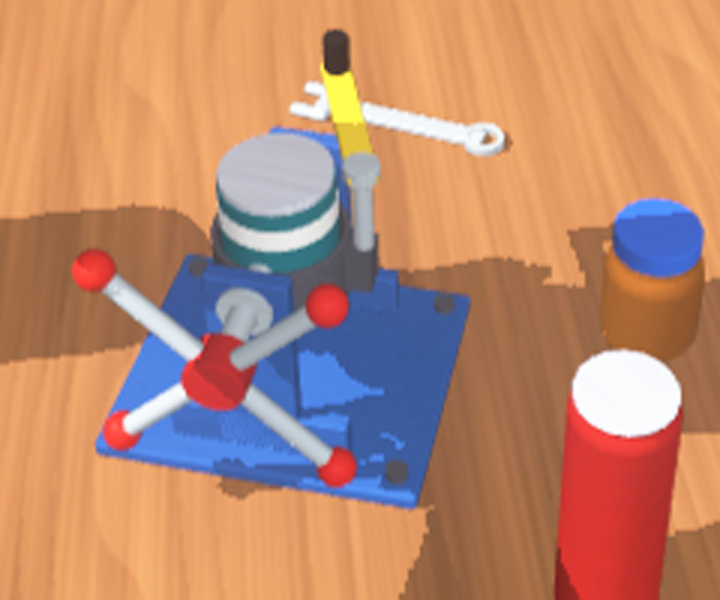

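```bash
python3 -m pendant '[[[0.59,0.73,0.12],-0.28,1],[[0.59,0.73,0.12],-0.28,1],[[0.59,0.73,0.12],-0.28,1],[[0.59,0.73,0.12],-0.28,1],[[0.59,0.73,0.12],-0.28,1],[[0.59,0.73,0.12],-0.28,1],[[0.59,0.73,0.12],-0.28,1],[[0.59,0.73,0.12],-0.28,1],[[0.59,0.73,0.12],-0.28,1],[[0.59,0.73,0.12],-0.28,1],[[0.59,0.73,0.12],-0.28,1],[[0.59,0.73,0.12],-0.28,1]]' && python3 -m pendant '[[[0.59,0.73,0],-0.28,1],[[0.59,0.73,0],-0.28,1],[[0.59,0.73,0],-0.28,1],[[0.59,0.73,0],-0.28,1],[[0.59,0.73,0],-0.28,1],[[0.59,0.73,0],-0.28,1],[[0.59,0.73,0],-0.28,1],[[0.59,0.73,0],-0.28,1],[[0.59,0.73,0],-0.28,1],[[0.59,0.73,0],-0.28,1],[[0.59,0.73,0],-0.28,1],[[0,0,0],0,1]]'; cat > st.py <<'E'
from h import *
s=env.observe();print({k:np.round(s[k],3).tolist() for k in("time_s","position","ft_force","grip_width","q")});z=np.array(s["tool_rot"])[:,2];print("jaw deg",np.degrees(np.arctan2(z[1],z[0]))%180)
E
python3 st.py
```

```text
time_s: 1.1
position: [0.3473, -0.2692, 0.2745]
tool_rot: [[-0.999, -0.0, -0.048], [0.048, 0.0, -0.999], [0.0, -1.0, -0.0]]
ft_force: [-0.1, -0.3, -0.2]
grip_width: 0.0853
time_s: 2.1
position: [0.5432, -0.0264, 0.2737]
tool_rot: [[-0.951, -0.0, -0.308], [0.308, 0.001, -0.951], [0.001, -1.0, -0.001]]
ft_force: [0.2, -0.0, -0.1]
grip_width: 0.0851
{'time_s': 2.1, 'position': [0.543, -0.026, 0.274], 'ft_force': [0.226, -0.012, -0.111], 'grip_width': 0.085, 'q': [-15.292, 19.672, 70.597, 0.067, 89.776, 92.634]}
jaw deg 72.0734997587158
```

```bash
python3 -m pendant '[[[0.3,0.4,-0.4],0,0.6],[[0.3,0.38,-0.4],0,0.6],[[0,0,-0.5],0,0.6],[[0,0,-0.5],0,0.6],[[0,0,-0.5],0,0.6],[[0,0,-0.4],0,0.6],[[0,0,0],0,0.6]]' 20; python3 - <<'E'
from h import *
for n in("side","top"):
    p,d=env.get_image(n);x=(200,60) if n=="side" else (250,190)
    q=p[150:300,150:350] if n=="side" else p[180:330,240:440]
    cv2.imwrite(f"pics/{n}1.png",cv2.resize(q[:,:,::-1],None,fx=3.8,fy=3.8))
E
```

```text
time_s: 2.68
position: [0.5582, -0.0059, 0.1904]
tool_rot: [[-0.951, -0.006, -0.31], [0.31, 0.001, -0.951], [0.006, -1.0, 0.001]]
ft_force: [-0.0, 0.0, 0.4]
grip_width: 0.051
```

View pics/side1.png

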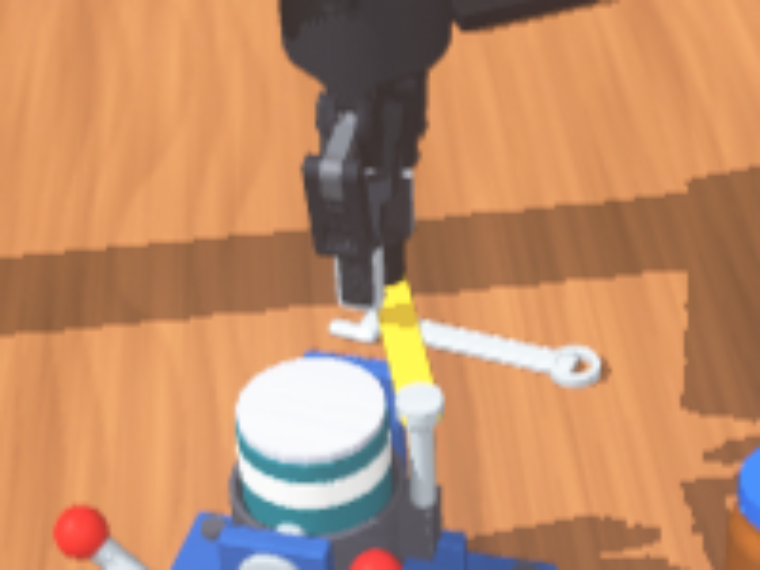

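View pics/top1.png

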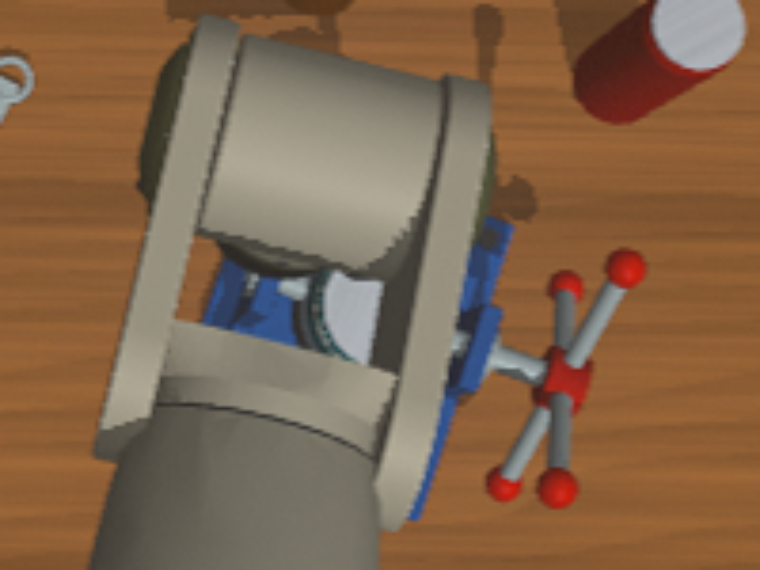

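The side view shows the fingers, at about (375,260) in the crop, on either side of the knob at the bar's end. The top view is hidden by the wrist. Closing now.

```bash
python3 -m pendant '[[[0.08,0.07,0],0,0],[[0,0,0],0,0],[[0,0,0],0,0],[[0,0,0],0,0],[[0,0,0],0,0],[[0,0,0],0,0]]' 20
```

```text
time_s: 3.28
position: [0.5621, -0.0029, 0.1941]
tool_rot: [[-0.951, 0.001, -0.309], [0.309, 0.002, -0.951], [-0.001, -1.0, -0.002]]
ft_force: [1.7, 6.3, 0.5]
grip_width: 0.015
```

```bash
python3 -m pendant '[[[-0.36,-0.05,0],0,0],[[-0.35,-0.09,0],0,0],[[-0.34,-0.13,0],0,0],[[-0.32,-0.17,0],0,0],[[-0.3,-0.21,0],0,0],[[0,0,0],0,0]]' 20;  python3 -m pendant '[[[-0.27,-0.24,0],0,0],[[-0.25,-0.27,0],0,0],[[-0.21,-0.29,0],0,0],[[-0.18,-0.32,0],0,0],[[-0.14,-0.33,0],0,0],[[0,0,0],0,0],[[0,0,0],0,0]]' 20
```

```text
time_s: 3.78
position: [0.5101, -0.0224, 0.1949]
tool_rot: [[-0.951, -0.0, -0.309], [0.309, 0.003, -0.951], [0.001, -1.0, -0.003]]
ft_force: [-6.3, 8.8, 9.9]
grip_width: 0.0147
time_s: 4.37
position: [0.4807, -0.0657, 0.1948]
tool_rot: [[-0.951, 0.003, -0.31], [0.31, 0.003, -0.951], [-0.002, -1.0, -0.004]]
ft_force: [0.6, 10.4, 6.0]
grip_width: 0.0149
```

```bash
python3 -m pendant '[[[-0.03,-0.1,0],0,0],[[0,0,0],0,0],[[0,0,0],0,0]]' 20;  python3 -m pendant '[[[0.03,0.1,0],0,0.5],[[0,0,0],0,0.5],[[0,0,0],0,0.5],[[0,0,0],0,0.5],[[0,0,0.6],0,0.5],[[0,0,0.8],0,0.5],[[0,0,0.8],0,0.5],[[0,0,0.5],0,0.5],[[0,0,0],0,0.5]]'; python3 - <<'E'
from h import *
p,d=env.get_image("side");C=cloud("side",d);np.save("side2.npy",d)
cv2.imwrite("pics/side2.png",cv2.resize(p[150:400,120:370,::-1],None,fx=2.4,fy=2.4))
E
```

```text
time_s: 4.62
position: [0.4805, -0.0661, 0.1948]
tool_rot: [[-0.951, 0.005, -0.309], [0.309, 0.008, -0.951], [-0.002, -1.0, -0.009]]
ft_force: [6.0, 23.5, 6.8]
grip_width: 0.0147
time_s: 5.37
position: [0.4812, -0.0679, 0.2776]
tool_rot: [[-0.951, 0.005, -0.31], [0.31, -0.002, -0.951], [-0.006, -1.0, 0.001]]
ft_force: [0.4, -0.0, 0.9]
grip_width: 0.0426
```

View pics/side2.png

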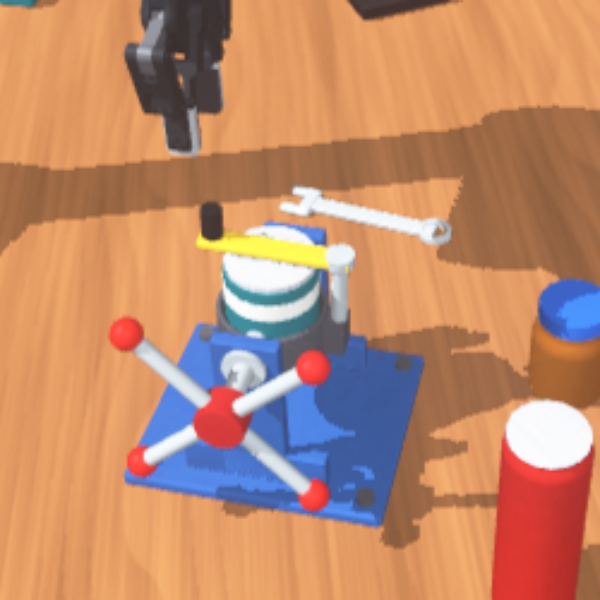

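The bar now lies across the middle of the lid, with the knob at (212,220) in the crop, and the X handle is unchanged. Next I fit the ball centres.

```bash
cat > balls.py <<'E'
from h import *
import sys
from scipy.optimize import least_squares
def balls(save=None):
    out=[]
    for n in("side","top"):
        p,d=env.get_image(n);C=cloud(n,d);q=p.astype(int)
        if save: 
            c=p[150:400,120:370] if n=="side" else p[180:380,240:440]
            cv2.imwrite(f"pics/{n}{save}.png",cv2.resize(c[:,:,::-1],(600,600)))
        m=(q[...,0]>110)&(q[...,1]<70)&(q[...,2]<70)&(C[...,0]>.38)&(C[...,0]<.6)&(C[...,1]<-.13)&(C[...,1]>-.25)&(C[...,2]>.03)
        m=m.astype(np.uint8)
        k,l,st,ce=cv2.connectedComponentsWithStats(m)
        for i in range(1,k):
            if st[i,4]<25: continue
            P=C[l==i]; 
            if np.ptp(P,axis=0).max()>.027: print("hub/other",P.mean(0).round(3));continue
            r=least_squares(lambda c:np.linalg.norm(P-c,axis=1)-.011,P.mean(0)-[0,0,.005],loss="soft_l1",f_scale=.001)
            print(n,len(P),r.x.round(4),"rms",np.sqrt(np.mean(r.fun**2)).round(4))
balls(sys.argv[1] if len(sys.argv)>1 else None)
E
python3 balls.py
```

```text
side 72 [ 0.4283 -0.1693  0.1941] rms 0.001
side 71 [ 0.5464 -0.2098  0.1892] rms 0.0009
hub/other [ 0.484 -0.197  0.136]
side 25 [ 0.4248 -0.1675  0.0728] rms 0.001
side 71 [ 0.5424 -0.2086  0.0639] rms 0.0011
top 32 [ 0.5433 -0.2107  0.1906] rms 0.0013
top 44 [ 0.4233 -0.1696  0.0698] rms 0.0013
```

```bash
python3 -m pendant '[[[-0.37,-0.68,0],-0.2,0.6],[[-0.37,-0.68,0],0,0.6],[[-0.37,-0.68,0],0,0.6],[[-0.37,-0.68,0],0,0.6],[[-0.37,-0.68,0],0,0.6],[[0,0,-0.7],0,0.6],[[0,0,-0.7],0,0.6],[[0,0,-0.6],0,0.6],[[0,0,0],0,0.6]]' 30; python3 st.py
```

```text
time_s: 6.27
position: [0.423, -0.1682, 0.2106]
tool_rot: [[-0.945, -0.007, -0.327], [0.327, 0.005, -0.945], [0.008, -1.0, -0.002]]
ft_force: [-0.0, 0.1, -0.8]
grip_width: 0.0514
{'time_s': 6.267, 'position': [0.423, -0.168, 0.211], 'ft_force': [-0.031, 0.083, -0.819], 'grip_width': 0.051, 'q': [-36.643, 13.576, 90.302, -0.005, 76.605, 72.457]}
jaw deg 70.90068753246652
```

```bash
python3 -m pendant '[[[0.03,-0.03,-0.4],0,0.6],[[0,0,-0.5],0,0.6],[[0,0,-0.4],0,0.6],[[0,0,0],0,0.6],[[0,0,0],0,0.6]]' 30; python3 balls.py 3
```

```text
time_s: 6.68
position: [0.4256, -0.17, 0.1757]
tool_rot: [[-0.945, -0.001, -0.326], [0.326, 0.001, -0.945], [0.001, -1.0, -0.0]]
ft_force: [0.0, 0.0, 1.2]
grip_width: 0.0508
hub/other [ 0.431 -0.176  0.201]
side 102 [ 0.5464 -0.2094  0.1892] rms 0.001
hub/other [ 0.484 -0.197  0.137]
side 31 [ 0.4244 -0.1675  0.0699] rms 0.001
side 76 [ 0.5418 -0.208   0.0647] rms 0.0008
top 78 [ 0.5449 -0.2123  0.1894] rms 0.0015
top 35 [ 0.54   -0.2111  0.0653] rms 0.0014
top 43 [ 0.4851 -0.1868  0.1377] rms 0.0019
```

View pics/side3.png

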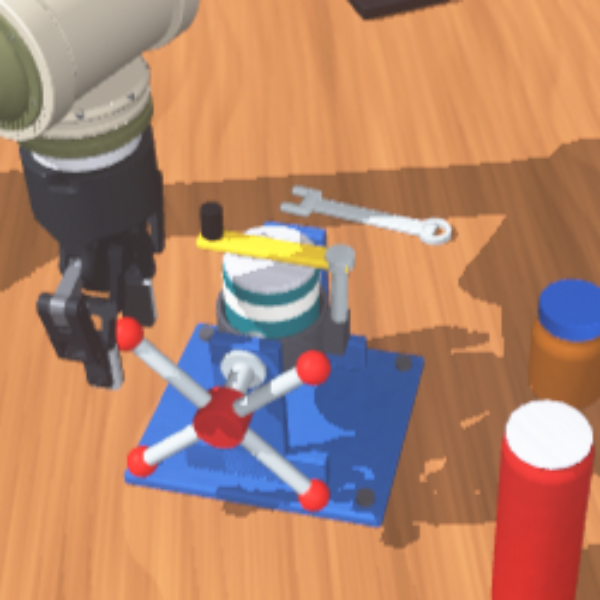

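```bash
python3 - <<'E'
from h import *
p,d=env.get_image("side");C=cloud("side",d);q=p.astype(int)
print(proj("side",[.4256,-.170,.1757]),proj("side",[.4256,-.170,.1947]))
# dark gripper points in low band
m=(q.max(-1)<110)&(C[...,2]>.172)&(C[...,2]<.21)&(C[...,0]>.34)&(C[...,0]<.5)&(C[...,1]<-.1)&(C[...,1]>-.26)&(d>0)
P=C[m];X=np.array([.945,-.328]);Y=np.array([.328,.945]);rel=P[:,:2]-[.4256,-.170]
a=rel@X;b=rel@Y
for lo in np.arange(-.07,.07,.01):
    s=(b>=lo)&(b<lo+.01)
    if s.sum()>3: print(round(lo,3),s.sum(),"x",a[s].min().round(3),a[s].max().round(3),"z",P[s,2].min().round(3),P[s,2].max().round(3))
cv2.imwrite("pics/side3z.png",cv2.resize(p[240:340,120:220,::-1],(600,600)))
E
```

```text
[171.72309411 297.98025922] [170.14801273 289.18365988]
-0.05 28 x -0.005 0.008 z 0.191 0.209
-0.04 69 x -0.006 0.008 z 0.188 0.21
0.02 151 x -0.01 0.012 z 0.18 0.21
```

View pics/side3z.png

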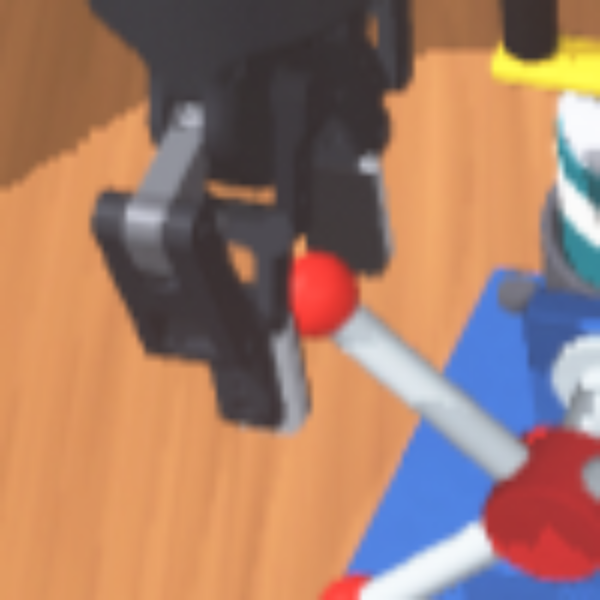

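The fingers stand on either side of the ball, which is at about (320,290) in the zoomed crop, and they are centred on it in x. Gripping now.

```bash
python3 -m pendant '[[[0,0,0],0,0],[[0,0,0],0,0],[[0,0,0],0,0],[[0,0,0],0,0],[[0,0,0],0,0],[[0,0,0],0,0]]' 40
```

```text
time_s: 7.33
position: [0.4261, -0.1682, 0.176]
tool_rot: [[-0.945, 0.002, -0.326], [0.326, 0.004, -0.945], [-0.0, -1.0, -0.004]]
ft_force: [3.3, 11.4, 3.7]
grip_width: 0.0195
```

```bash
python3 - <<'E'
import numpy as np
t=np.radians(np.linspace(-45,45,19));s=np.diff(np.sin(t))*88/30;c=np.diff(np.cos(t))*88/30
for i in range(18):print(i,round(s[i]*.945,2),round(-s[i]*.328,2),round(c[i],2))
E
```

```text
0 0.18 -0.06 0.17
1 0.19 -0.07 0.16
2 0.2 -0.07 0.14
3 0.21 -0.07 0.12
4 0.22 -0.08 0.1
5 0.23 -0.08 0.08
6 0.24 -0.08 0.06
7 0.24 -0.08 0.03
8 0.24 -0.08 0.01
9 0.24 -0.08 -0.01
10 0.24 -0.08 -0.03
11 0.24 -0.08 -0.06
12 0.23 -0.08 -0.08
13 0.22 -0.08 -0.1
14 0.21 -0.07 -0.12
15 0.2 -0.07 -0.14
16 0.19 -0.07 -0.16
17 0.18 -0.06 -0.17
```

```bash
python3 -m pendant '[[[0.2,0.0,0.17],0,0],[[0.19,-0.07,0.16],0,0],[[0.2,-0.07,0.14],0,0],[[0.21,-0.07,0.12],0,0],[[0.22,-0.08,0.1],0,0],[[0,0,0],0,0]]' 40; python3 balls.py 4
```

```text
time_s: 7.83
position: [0.4578, -0.179, 0.1966]
tool_rot: [[-0.945, 0.002, -0.327], [0.327, 0.0, -0.945], [-0.002, -1.0, -0.001]]
ft_force: [2.5, 2.7, -3.7]
grip_width: 0.0197
side 26 [ 0.4563 -0.1787  0.213 ] rms 0.0027
hub/other [ 0.485 -0.197  0.137]
side 138 [ 0.5638 -0.2156  0.1594] rms 0.001
side 31 [ 0.4073 -0.1619  0.1013] rms 0.001
side 68 [ 0.5133 -0.1984  0.0468] rms 0.0011
top 51 [ 0.5627 -0.2181  0.1602] rms 0.0016
top 31 [ 0.5122 -0.2006  0.0466] rms 0.0022
top 27 [ 0.4884 -0.1865  0.1372] rms 0.0015
```

View pics/side4.png

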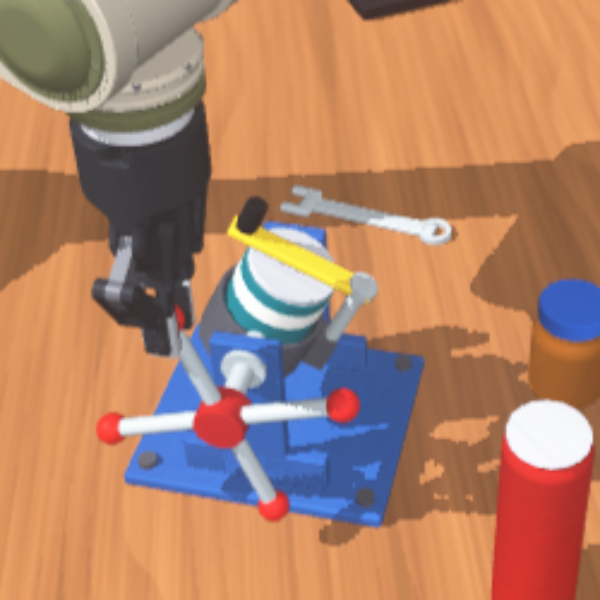

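The cup has tilted by about 25° with the bar still in place and the ball still gripped. Continuing along the arc.

```bash
python3 -m pendant '[[[0.23,-0.08,0.08],0,0],[[0.24,-0.08,0.06],0,0],[[0.24,-0.08,0.03],0,0],[[0.24,-0.08,0.01],0,0],[[0.24,-0.08,-0.01],0,0],[[0.24,-0.08,-0.03],0,0],[[0,0,0],0,0]]' 40;python3 -m pendant '[[[0.24,-0.08,-0.06],0,0],[[0.23,-0.08,-0.08],0,0],[[0.22,-0.08,-0.1],0,0],[[0.21,-0.07,-0.12],0,0],[[0.2,-0.07,-0.14],0,0],[[0.19,-0.07,-0.16],0,0],[[0.18,-0.06,-0.17],0,0],[[0,0,0],0,0],[[0,0,0],0,0]]' 40; python3 balls.py 5
```

```text
time_s: 8.52
position: [0.5013, -0.1939, 0.201]
tool_rot: [[-0.945, 0.004, -0.326], [0.326, -0.002, -0.945], [-0.004, -1.0, 0.0]]
ft_force: [4.3, 0.5, -0.3]
grip_width: 0.0121
time_s: 9.27
position: [0.5433, -0.2084, 0.175]
tool_rot: [[-0.945, -0.001, -0.326], [0.326, 0.001, -0.945], [0.001, -1.0, -0.0]]
ft_force: [0.3, -0.1, 0.4]
grip_width: -0.0001
side 102 [ 0.4828 -0.1881  0.2172] rms 0.001
side 62 [ 0.4023 -0.1606  0.1265] rms 0.001
hub/other [ 0.485 -0.197  0.136]
side 109 [ 0.5683 -0.2173  0.1322] rms 0.001
side 60 [ 0.4873 -0.1894  0.042 ] rms 0.0011
```

View pics/side5.png

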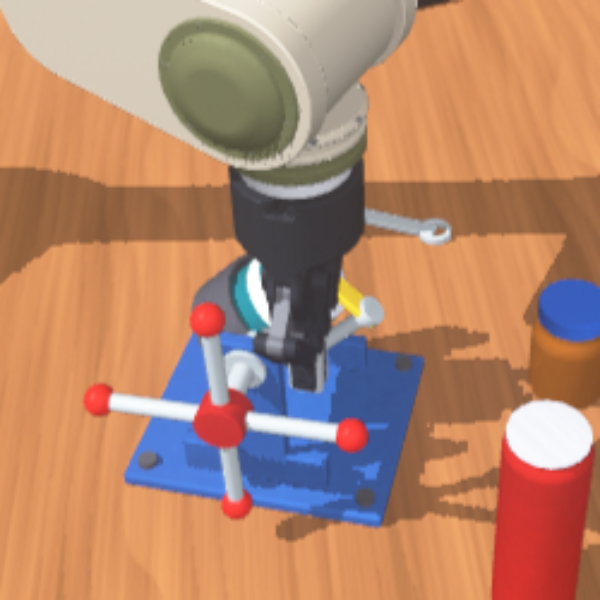

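The pads slid off the ball about midway, so the grip was probably too near the fingertips. The cradle has stayed where it was: the ball is now straight up at (208,320) in the crop, and the cup lies at about 45°. I will regrip deeper.

```bash
python3 -m pendant '[[[0,0,0.6],0,0],[[0,0,0.8],0,0],[[0,0,0.8],0,0],[[0,0,0.5],0,0.3],[[-0.4,0.13,0],0,0.6],[[-0.6,0.2,0],0,0.6],[[-0.6,0.2,0],0,0.6],[[-0.42,0.14,0],0,0.6],[[0,0,0],0,0.6],[[0,0,0],0,0.6]]' 40; python3 st.py
```

```text
time_s: 10.2
position: [0.4826, -0.1883, 0.2572]
tool_rot: [[-0.945, 0.001, -0.327], [0.327, -0.001, -0.945], [-0.001, -1.0, 0.0]]
ft_force: [-0.2, -0.7, 0.5]
grip_width: 0.0509
{'time_s': 10.2, 'position': [0.483, -0.188, 0.257], 'ft_force': [-0.186, -0.695, 0.505], 'grip_width': 0.051, 'q': [-34.43, 17.503, 76.56, 0.002, 85.859, 74.645]}
jaw deg 70.9242493357498
```

```bash
python3 -m pendant '[[[0,0,-0.5],0,0.6],[[0,0,-0.6],0,0.6],[[0,0,-0.6],0,0.6],[[0,0,-0.4],0,0.6],[[0,0,0],0,0],[[0,0,0],0,0],[[0,0,0],0,0],[[0,0,0],0,0],[[0,0,0],0,0],[[0,0,0],0,0]]' 60; python3 st.py
```

```text
time_s: 11.03
position: [0.4836, -0.1878, 0.1943]
tool_rot: [[-0.945, 0.002, -0.326], [0.326, 0.001, -0.945], [-0.002, -1.0, -0.002]]
ft_force: [3.1, 3.1, -3.8]
grip_width: 0.0191
{'time_s': 11.033, 'position': [0.484, -0.188, 0.194], 'ft_force': [3.08, 3.118, -3.782], 'grip_width': 0.019, 'q': [-34.366, 20.438, 82.988, 0.115, 76.493, 74.643]}
jaw deg 70.96438796471574
```

```bash
python3 -m pendant '[[[0,0,0],0,0.4],[[0,0,0.12],0,0.4],[[-0.02,0.0,0],0,0.4],[[0,0,0],0,0],[[0,0,0],0,0],[[0,0,0],0,0],[[0,0,0],0,0],[[0,0,0],0,0]]' 40; python3 st.py
```

```text
time_s: 11.7
position: [0.4827, -0.1875, 0.1981]
tool_rot: [[-0.945, 0.002, -0.326], [0.326, 0.001, -0.945], [-0.002, -1.0, -0.002]]
ft_force: [1.8, 6.8, 5.7]
grip_width: 0.0195
{'time_s': 11.7, 'position': [0.483, -0.187, 0.198], 'ft_force': [1.826, 6.791, 5.736], 'grip_width': 0.019, 'q': [-34.409, 20.135, 82.774, 0.138, 77.014, 74.599]}
jaw deg 70.96069622169769
```

```bash
python3 - <<'E'
from h import *
p,d=env.get_image("side")
cv2.imwrite("pics/side6.png",cv2.resize(p[230:350,150:270,::-1],(600,600),interpolation=cv2.INTER_CUBIC))
E
```

```text
(no output)
```

View pics/side6.png

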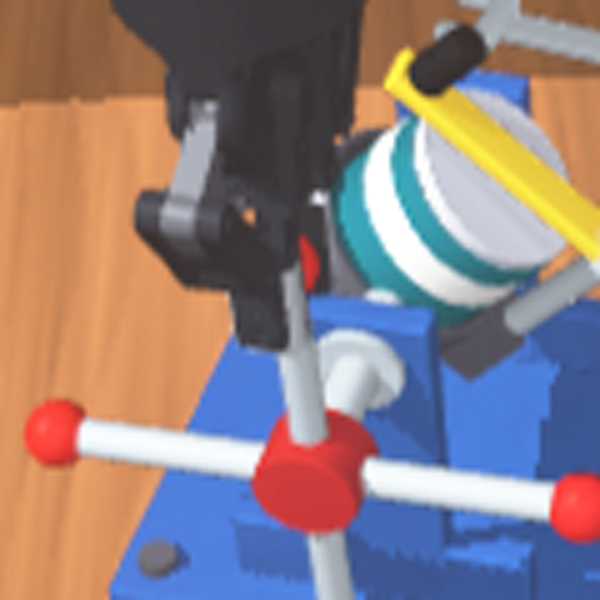

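```bash
python3 -m pendant '[[[0,0,-0.03],0,0],[[0.1,-0.03,0],0,0],[[0.2,-0.07,-0.01],0,0],[[0.24,-0.08,-0.03],0,0],[[0,0,0],0,0]]' 60; python3 balls.py 7; python3 -m pendant '[[[0.24,-0.08,-0.05],0,0],[[0,0,0],0,0],[[0,0,0],0,0]]'; python3 balls.py 8
```

```text
time_s: 12.17
position: [0.4995, -0.1932, 0.1964]
tool_rot: [[-0.945, 0.003, -0.326], [0.326, 0.001, -0.945], [-0.002, -1.0, -0.001]]
ft_force: [3.5, 5.5, 8.0]
grip_width: 0.0191
side 76 [ 0.4035 -0.1604  0.1431] rms 0.001
hub/other [ 0.485 -0.197  0.136]
side 98 [ 0.5675 -0.217   0.1155] rms 0.001
side 54 [ 0.4725 -0.1841  0.0436] rms 0.0011
top 50 [ 0.5653 -0.2199  0.1162] rms 0.0017
time_s: 12.52
position: [0.5063, -0.1955, 0.1945]
tool_rot: [[-0.945, 0.003, -0.327], [0.327, 0.001, -0.945], [-0.002, -1.0, -0.001]]
ft_force: [3.5, 5.0, 5.0]
grip_width: 0.0187
side 78 [ 0.4039 -0.1612  0.1498] rms 0.0012
hub/other [ 0.485 -0.197  0.136]
side 98 [ 0.5664 -0.2164  0.1088] rms 0.001
side 56 [ 0.4657 -0.1817  0.045 ] rms 0.0011
top 52 [ 0.5647 -0.2187  0.1096] rms 0.0016
```

```bash
python3 -m pendant '[[[0.22,-0.08,-0.06],0,0],[[0.23,-0.08,-0.07],0,0],[[0.23,-0.08,-0.09],0,0],[[0,0,0],0,0],[[0,0,0],0,0]]' 60; python3 balls.py 9
```

```text
time_s: 13.03
position: [0.5274, -0.2026, 0.1877]
tool_rot: [[-0.946, 0.004, -0.325], [0.325, 0.001, -0.946], [-0.003, -1.0, -0.002]]
ft_force: [6.3, 4.1, 3.3]
grip_width: 0.0177
side 86 [ 0.4081 -0.1624  0.1625] rms 0.0012
hub/other [ 0.485 -0.197  0.136]
side 92 [ 0.5625 -0.2149  0.0962] rms 0.0011
side 46 [ 0.4535 -0.1776  0.0497] rms 0.0011
```

The grip is slipping again: the ball is about 10 mm behind the tool. The friction there is low, so I'll switch to pushing. With the fingers closed behind the ball (its -x side), I'll push the top ball on over its arc.

```bash
python3 -m pendant '[[[0,0,0],0,0.4],[[0,0,0],0,0.4],[[0,0,0.6],0,0.4],[[0,0,0.8],0,0.4],[[0,0,0.7],0,0],[[-0.6,0.19,0],0,0],[[-0.62,0.19,0],0,0],[[0,0,0],0,0],[[0,0,0],0,0]]' 30; python3 balls.py 10;python3 st.py
```

```text
time_s: 13.88
position: [0.4888, -0.192, 0.2503]
tool_rot: [[-0.945, 0.0, -0.327], [0.327, -0.0, -0.945], [-0.0, -1.0, 0.0]]
ft_force: [0.0, -0.1, -0.4]
grip_width: -0.0003
side 83 [ 0.5159 -0.1995  0.2107] rms 0.0009
side 90 [ 0.4078 -0.1625  0.1615] rms 0.001
hub/other [ 0.485 -0.197  0.136]
side 96 [ 0.5626 -0.2153  0.0969] rms 0.0011
side 46 [ 0.4552 -0.1778  0.0493] rms 0.0009
top 51 [ 0.5616 -0.217   0.0971] rms 0.0016
hub/other [ 0.481 -0.185  0.145]
top 34 [ 0.4535 -0.1818  0.0497] rms 0.0012
{'time_s': 13.983, 'position': [0.49, -0.192, 0.25], 'ft_force': [-0.599, -0.566, 0.291], 'grip_width': -0.0, 'q': [-34.347, 18.633, 76.111, -0.007, 85.245, 74.733]}
jaw deg 70.92067242266764
```

View pics/side10.png

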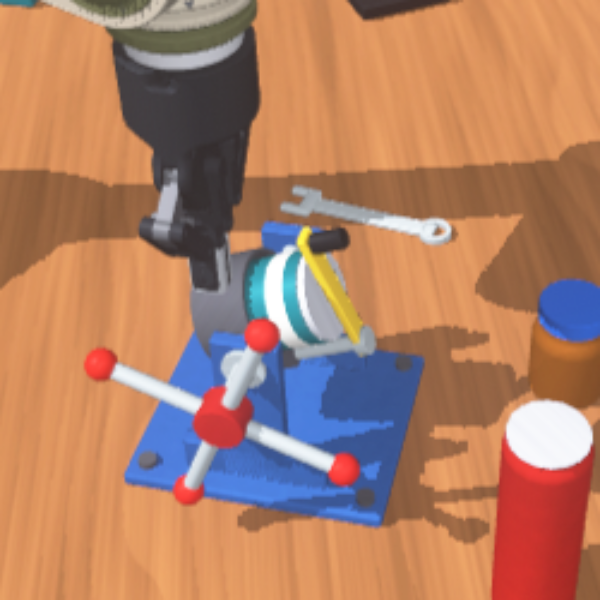

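```bash
python3 -m pendant '[[[0,0,-0.5],0,0],[[0,0,-0.6],0,0],[[0,0,-0.45],0,0],[[0.1,-0.03,0],0,0],[[0.15,-0.05,-0.03],0,0],[[0.15,-0.05,-0.06],0,0],[[0.17,-0.06,-0.09],0,0],[[0.17,-0.06,-0.11],0,0],[[0.16,-0.06,-0.12],0,0],[[0.16,-0.06,-0.14],0,0],[[0.15,-0.05,-0.15],0,0],[[0,0,0],0,0]]' 30; python3 balls.py 11;python3 st.py
```

```text
time_s: 14.98
position: [0.5268, -0.205, 0.1822]
tool_rot: [[-0.945, 0.001, -0.326], [0.326, -0.001, -0.945], [-0.001, -1.0, 0.0]]
ft_force: [-0.6, -0.1, 1.6]
grip_width: -0.0002
side 107 [ 0.4317 -0.1702  0.1965] rms 0.001
side 142 [ 0.5487 -0.2102  0.186 ] rms 0.001
hub/other [ 0.484 -0.197  0.137]
side 38 [ 0.4228 -0.1669  0.0732] rms 0.001
side 77 [ 0.5389 -0.2072  0.0627] rms 0.001
top 47 [ 0.4207 -0.1696  0.0733] rms 0.0016
{'time_s': 15.083, 'position': [0.526, -0.205, 0.182], 'ft_force': [0.73, 0.777, -0.736], 'grip_width': -0.0, 'q': [-33.286, 25.473, 76.777, -0.004, 77.693, 75.771]}
jaw deg 70.94350242248261
```

View pics/side11.png

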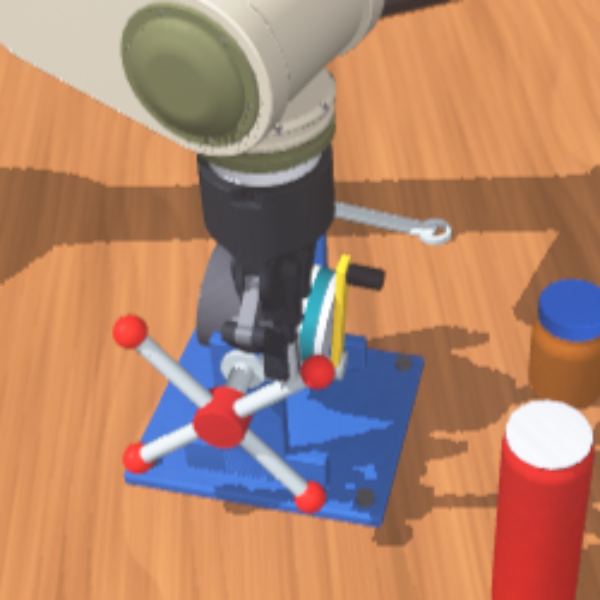

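Pushing works; the cradle is at about 95° and the X shape is back, with the right ball at (318,373). Next I press the right ball down from above along its arc, which brings the left ball to the top.

```bash
python3 -m pendant '[[[-0.1,0.03,0.6],0,0],[[0,0,0.8],0,0],[[0.4,-0.13,0.1],0,0],[[0.5,-0.17,0],0,0],[[0,0,-0.35],0,0],[[0,0,-0.35],0,0],[[0,0,0],0,0]]' 30; python3 -m pendant '[[[0.0,0,-0.19],0,0],[[0.14,-0.05,-0.19],0,0],[[0.12,-0.04,-0.2],0,0],[[0.11,-0.04,-0.22],0,0],[[0.09,-0.03,-0.22],0,0],[[0.07,-0.03,-0.23],0,0],[[0.05,-0.02,-0.24],0,0],[[0.04,-0.01,-0.24],0,0],[[0,0,0],0,0]]';python3 balls.py 12
```

```text
time_s: 15.67
position: [0.5491, -0.2124, 0.2046]
tool_rot: [[-0.945, -0.002, -0.327], [0.327, 0.002, -0.945], [0.003, -1.0, -0.001]]
ft_force: [-0.9, 0.4, -0.3]
grip_width: 0.0
time_s: 16.42
position: [0.5693, -0.2198, 0.1544]
tool_rot: [[-0.945, 0.002, -0.327], [0.327, -0.001, -0.945], [-0.003, -1.0, 0.0]]
ft_force: [0.1, -0.6, 1.5]
grip_width: 0.0001
side 108 [ 0.4724 -0.1843  0.2164] rms 0.0009
hub/other [ 0.485 -0.197  0.136]
side 32 [ 0.4035 -0.1606  0.1188] rms 0.001
side 52 [ 0.5679 -0.2163  0.1453] rms 0.001
side 64 [ 0.4979 -0.193   0.0426] rms 0.0011
```

View pics/side12.png

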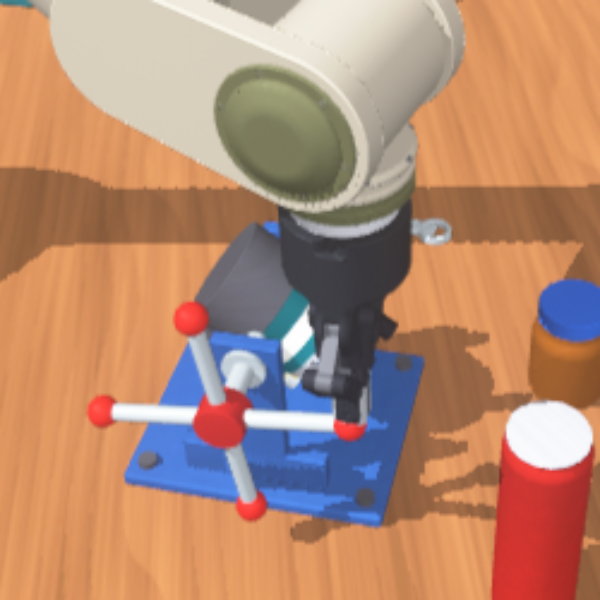

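The right ball is pressed to near level and the top ball is about 9° short of vertical. I press a little further, then go behind the top ball.

```bash
python3 -m pendant '[[[0.02,0,-0.24],0,0],[[0,0,-0.24],0,0],[[-0.01,0,-0.24],0,0],[[0,0,0],0,0],[[0,0,0.5],0,0],[[0,0,0.9],0,0],[[0,0,0.95],0,0],[[0,0,0.95],0,0],[[0,0,0.7],0,0],[[0,0,0],0,0]]' 30;python3 balls.py 13;python3 st.py
```

```text
time_s: 17.35
position: [0.5692, -0.2196, 0.2577]
tool_rot: [[-0.945, 0.006, -0.326], [0.326, -0.004, -0.945], [-0.007, -1.0, 0.002]]
ft_force: [0.0, -0.3, -0.0]
grip_width: 0.0001
side 134 [ 0.4932 -0.1916  0.2169] rms 0.0011
side 88 [ 0.4024 -0.1606  0.1376] rms 0.0011
hub/other [ 0.485 -0.197  0.136]
side 115 [ 0.5683 -0.217   0.1206] rms 0.001
side 67 [ 0.4773 -0.186   0.042 ] rms 0.0011
top 53 [ 0.5669 -0.2187  0.1205] rms 0.0016
hub/other [ 0.477 -0.185  0.12 ]
{'time_s': 17.45, 'position': [0.568, -0.219, 0.253], 'ft_force': [-0.219, 0.09, -1.464], 'grip_width': -0.0, 'q': [-32.206, 27.159, 61.937, -0.005, 90.907, 76.853]}
jaw deg 70.94093815240372
```

```bash
python3 -m pendant '[[[-0.7,0.25,0.1],0,0],[[-0.7,0.25,0],0,0],[[-0.7,0.25,0],0,0],[[-0.7,0.25,0],0,0],[[-0.7,0.25,0],0,0],[[0,0,0],0,0],[[0,0,-0.5],0,0],[[0,0,-0.6],0,0],[[0,0,-0.45],0,0],[[0,0,0],0,0]]' 30;python3 st.py; python3 -m pendant '[[[0.14,-0.05,0],0,0],[[0.14,-0.05,0],0,0],[[0.24,-0.08,-0.03],0,0],[[0.24,-0.08,-0.06],0,0],[[0.23,-0.08,-0.08],0,0],[[0.22,-0.08,-0.1],0,0],[[0.21,-0.07,-0.13],0,0],[[0.2,-0.07,-0.15],0,0],[[0.19,-0.07,-0.16],0,0],[[0,0,0],0,0]]'; python3 balls.py 14
```

```text
time_s: 18.28
position: [0.4623, -0.1809, 0.2059]
tool_rot: [[-0.945, -0.006, -0.327], [0.327, 0.004, -0.945], [0.007, -1.0, -0.002]]
ft_force: [-0.4, -0.6, -0.4]
grip_width: -0.0004
{'time_s': 18.283, 'position': [0.462, -0.181, 0.206], 'ft_force': [-0.376, -0.64, -0.411], 'grip_width': -0.0, 'q': [-35.062, 17.868, 84.88, -0.001, 77.678, 74.005]}
jaw deg 70.93338321787918
time_s: 19.12
position: [0.5191, -0.2011, 0.1874]
tool_rot: [[-0.945, 0.001, -0.326], [0.326, -0.0, -0.945], [-0.001, -1.0, -0.0]]
ft_force: [-0.0, 0.0, 0.7]
grip_width: -0.0001
side 99 [ 0.4238 -0.1677  0.1887] rms 0.001
side 143 [ 0.5416 -0.2075  0.1944] rms 0.001
hub/other [ 0.484 -0.197  0.137]
side 36 [ 0.4293 -0.1694  0.0664] rms 0.001
side 85 [ 0.5463 -0.2094  0.0698] rms 0.0011
top 41 [ 0.4276 -0.1726  0.0649] rms 0.0017
```

View pics/side14.png

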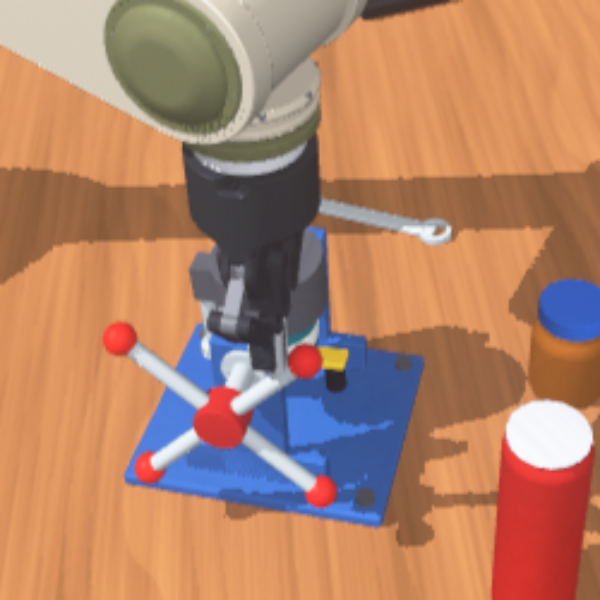

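```bash
python3 -m pendant '[[[0.1,-0.03,-0.1],0,0],[[0.08,-0.03,-0.08],0,0],[[0,0,0],0,0],[[0,0,0],0,0]]'; python3 balls.py 15
```

```text
time_s: 19.55
position: [0.5221, -0.2021, 0.1843]
tool_rot: [[-0.945, -0.002, -0.326], [0.326, -0.0, -0.945], [0.002, -1.0, 0.001]]
ft_force: [-11.5, 4.2, 16.7]
grip_width: -0.0001
side 102 [ 0.4264 -0.1686  0.1914] rms 0.0011
side 149 [ 0.5438 -0.209   0.1914] rms 0.001
hub/other [ 0.484 -0.197  0.137]
side 45 [ 0.4268 -0.1684  0.0674] rms 0.0011
side 83 [ 0.5436 -0.2089  0.0668] rms 0.0011
top 45 [ 0.4258 -0.1707  0.0682] rms 0.0014
```

The stop is reached: the force rises to about 20 N and the X is symmetric. I retreat, then wait more than two seconds while looking.

```bash
python3 -m pendant '[[[-0.15,0.05,0.15],0,0],[[-0.1,0.03,0.7],0,0],[[0,0,0.8],0,0],[[0,0,0.4],0,0],[[-0.5,0.17,0],0,0],[[-0.6,0.21,0],0,0],[[-0.65,0.22,0],0,0],[[-0.65,0.22,0],0,0],[[-0.6,0.2,0],0,0],[[0,0,0],0,0],[[0,0,0],0,0],[[0,0,0],0,0]]'; python3 balls.py 16; python3 -m pendant '[[[0,0,0],0,0],[[0,0,0],0,0],[[0,0,0],0,0],[[0,0,0],0,0],[[0,0,0],0,0],[[0,0,0],0,0],[[0,0,0],0,0],[[0,0,0],0,0],[[0,0,0],0,0],[[0,0,0],0,0],[[0,0,0],0,0],[[0,0,0],0,0]]'
```

```text
time_s: 20.65
position: [0.4263, -0.1698, 0.2443]
tool_rot: [[-0.945, 0.001, -0.327], [0.327, -0.0, -0.945], [-0.001, -1.0, 0.0]]
ft_force: [0.3, -0.0, 0.3]
grip_width: -0.0002
side 90 [ 0.4266 -0.1685  0.1915] rms 0.0011
side 117 [ 0.5442 -0.2085  0.1915] rms 0.001
hub/other [ 0.484 -0.197  0.137]
side 29 [ 0.4263 -0.1683  0.0702] rms 0.0009
side 80 [ 0.5444 -0.2091  0.067 ] rms 0.0012
top 61 [ 0.5427 -0.2106  0.192 ] rms 0.0011
top 34 [ 0.5431 -0.211   0.0672] rms 0.0015
hub/other [ 0.484 -0.19   0.146]
top 44 [ 0.4246 -0.1703  0.0684] rms 0.0018
time_s: 21.75
position: [0.4257, -0.1694, 0.2442]
tool_rot: [[-0.945, 0.0, -0.327], [0.327, -0.0, -0.945], [-0.0, -1.0, -0.0]]
ft_force: [0.3, 0.3, 0.9]
grip_width: -0.0002
```

View pics/side16.png

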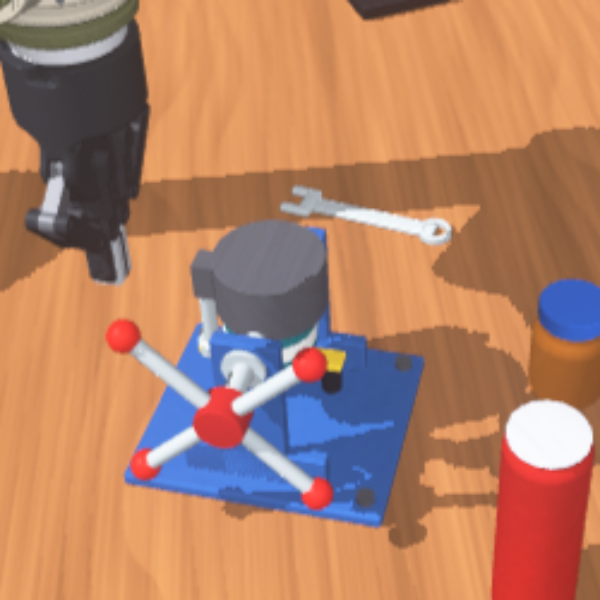

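The cup is upside down with the tin held, and the bar is still across at (333,360) in the crop with its knob hanging below. I wait a little longer, then start back by pressing the left ball down.

```bash
python3 -m pendant '[[[0,0,0],0,0],[[0,0,0],0,0],[[0,0,0],0,0],[[0,0,0],0,0],[[0,0,0],0,0],[[0,0,0],0,0],[[0,0,0],0,0],[[0,0,-0.4],0,0],[[0,0,-0.5],0,0],[[0,0,-0.3],0,0],[[0,0,-0.15],0,0],[[0,0,0],0,0]]' && python3 -m pendant '[[[-0.16,0.06,-0.19],0,0],[[-0.15,0.05,-0.2],0,0],[[-0.13,0.04,-0.22],0,0],[[-0.11,0.04,-0.23],0,0],[[-0.09,0.03,-0.24],0,0],[[-0.07,0.03,-0.24],0,0],[[-0.05,0.02,-0.25],0,0],[[-0.03,0.01,-0.25],0,0],[[0,0,-0.2],0,0],[[0,0,-0.2],0,0],[[0,0,0],0,0]]'; python3 balls.py 17
```

```text
time_s: 22.75
position: [0.4253, -0.1692, 0.2033]
tool_rot: [[-0.945, -0.002, -0.327], [0.327, 0.001, -0.945], [0.002, -1.0, -0.0]]
ft_force: [0.1, 0.8, -0.0]
grip_width: -0.0002
time_s: 23.67
position: [0.4019, -0.161, 0.1365]
tool_rot: [[-0.945, -0.0, -0.327], [0.327, 0.0, -0.945], [0.0, -1.0, -0.0]]
ft_force: [1.0, -0.9, 0.0]
grip_width: -0.0001
side 108 [ 0.4809 -0.1871  0.217 ] rms 0.0008
hub/other [ 0.485 -0.197  0.136]
side 32 [ 0.401  -0.16    0.1263] rms 0.0013
side 77 [ 0.5682 -0.2169  0.1344] rms 0.001
side 51 [ 0.4895 -0.1903  0.0422] rms 0.001
top 63 [ 0.5672 -0.2196  0.1344] rms 0.0014
top 30 [ 0.487  -0.1894  0.1385] rms 0.0021
top 39 [ 0.479  -0.1887  0.2175] rms 0.0011
```

View pics/side17.png

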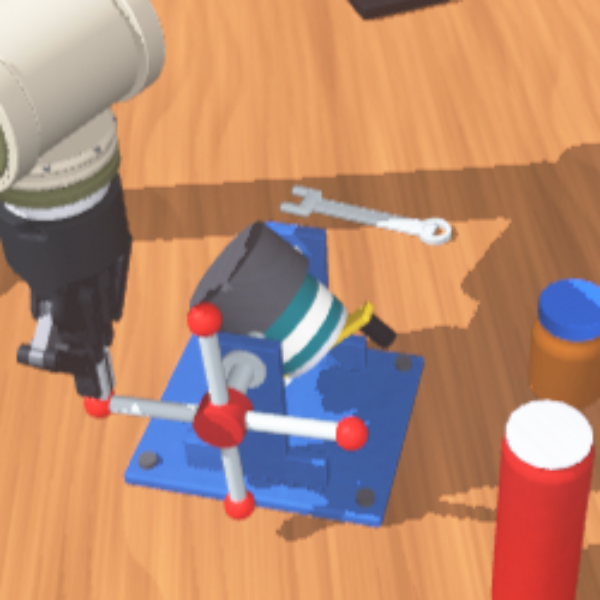

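```bash
python3 -m pendant '[[[0,0,0.5],0,0],[[0,0,0.9],0,0],[[0,0,0.95],0,0],[[0,0,0.95],0,0],[[0,0,0.8],0,0],[[0.72,-0.25,0],0,0],[[0.72,-0.25,0],0,0],[[0.72,-0.25,0],0,0],[[0.72,-0.25,0],0,0],[[0.72,-0.25,0],0,0],[[0,0,0],0,0],[[0,0,0],0,0]]' ; python3 st.py
```

```text
time_s: 24.77
position: [0.5105, -0.1986, 0.2597]
tool_rot: [[-0.945, -0.0, -0.326], [0.326, 0.0, -0.945], [0.0, -1.0, -0.0]]
ft_force: [-0.9, 0.1, -0.3]
grip_width: -0.0003
{'time_s': 24.767, 'position': [0.51, -0.199, 0.26], 'ft_force': [-0.95, 0.11, -0.333], 'grip_width': -0.0, 'q': [-33.652, 20.532, 71.591, 0.005, 87.906, 75.382]}
jaw deg 70.96631740560689
```

```bash
python3 -m pendant '[[[0,0,-0.6],0,0],[[0,0,-0.7],0,0],[[0,0,-0.43],0,0],[[0,0,0],0,0]]' ; python3 -m pendant '[[[-0.14,0.05,0],0,0],[[-0.14,0.05,0],0,0],[[-0.24,0.08,-0.02],0,0],[[-0.24,0.08,-0.05],0,0],[[-0.23,0.08,-0.07],0,0],[[-0.23,0.08,-0.1],0,0],[[-0.22,0.08,-0.12],0,0],[[-0.2,0.07,-0.14],0,0],[[-0.19,0.07,-0.15],0,0],[[-0.18,0.06,-0.17],0,0],[[-0.16,0.06,-0.18],0,0],[[0,0,0],0,0]]'; python3 balls.py 18
```

```text
time_s: 25.1
position: [0.5083, -0.1976, 0.2061]
tool_rot: [[-0.945, -0.004, -0.327], [0.327, 0.003, -0.945], [0.005, -1.0, -0.001]]
ft_force: [0.2, -0.6, -0.5]
grip_width: 0.0002
time_s: 26.1
position: [0.4431, -0.175, 0.1772]
tool_rot: [[-0.945, -0.003, -0.327], [0.327, 0.001, -0.945], [0.003, -1.0, -0.0]]
ft_force: [0.1, 0.2, 0.4]
grip_width: 0.0003
hub/other [ 0.422 -0.18   0.194]
side 79 [ 0.5355 -0.2064  0.1995] rms 0.001
hub/other [ 0.484 -0.197  0.136]
side 35 [ 0.4353 -0.1712  0.0625] rms 0.0011
side 79 [ 0.5514 -0.2113  0.0762] rms 0.0011
top 39 [ 0.5514 -0.2128  0.0762] rms 0.0015
top 76 [ 0.5343 -0.2079  0.1998] rms 0.0014
top 33 [ 0.4332 -0.1746  0.061 ] rms 0.0016
```

View pics/side18.png

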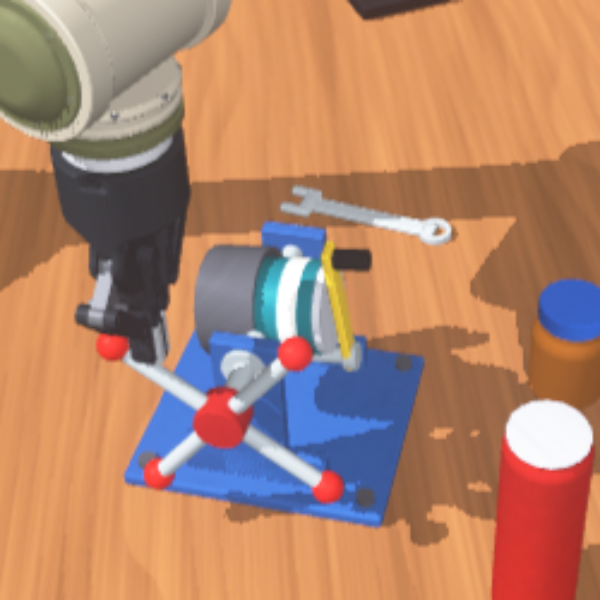

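The cradle is back to about 83° with the bar in place. I press the left ball down again.

```bash
python3 -m pendant '[[[0.1,-0.03,0.3],0,0],[[0,0,0.7],0,0],[[0,0,0.5],0,0],[[-0.5,0.17,0],0,0],[[-0.45,0.15,0],0,0],[[0,0,0],0,0],[[0,0,-0.5],0,0],[[0,0,-0.35],0,0],[[0,0,0],0,0]]' ; python3 -m pendant '[[[-0.14,0.05,-0.21],0,0],[[-0.12,0.04,-0.22],0,0],[[-0.1,0.04,-0.23],0,0],[[-0.09,0.03,-0.24],0,0],[[-0.06,0.02,-0.25],0,0],[[-0.04,0.02,-0.25],0,0],[[-0.03,0.01,-0.25],0,0],[[0,0,-0.26],0,0],[[0,0,-0.15],0,0],[[0,0,0],0,0]]'; python3 balls.py 19
```

```text
time_s: 26.95
position: [0.4188, -0.1666, 0.1958]
tool_rot: [[-0.945, -0.004, -0.327], [0.327, 0.003, -0.945], [0.004, -1.0, -0.001]]
ft_force: [-0.2, 0.3, -0.2]
grip_width: -0.0002
time_s: 27.78
position: [0.4017, -0.1606, 0.1355]
tool_rot: [[-0.945, -0.001, -0.327], [0.327, 0.001, -0.945], [0.001, -1.0, -0.0]]
ft_force: [0.0, 0.9, 0.2]
grip_width: 0.0003
side 99 [ 0.4797 -0.1865  0.2168] rms 0.0009
hub/other [ 0.485 -0.197  0.136]
side 29 [ 0.4034 -0.1605  0.1256] rms 0.001
side 80 [ 0.5685 -0.2167  0.1352] rms 0.0008
side 44 [ 0.4899 -0.1905  0.042 ] rms 0.001
top 65 [ 0.567  -0.2192  0.1355] rms 0.0016
top 27 [ 0.4835 -0.1914  0.1498] rms 0.0015
top 31 [ 0.479  -0.1888  0.2177] rms 0.001
```

View pics/side19.png

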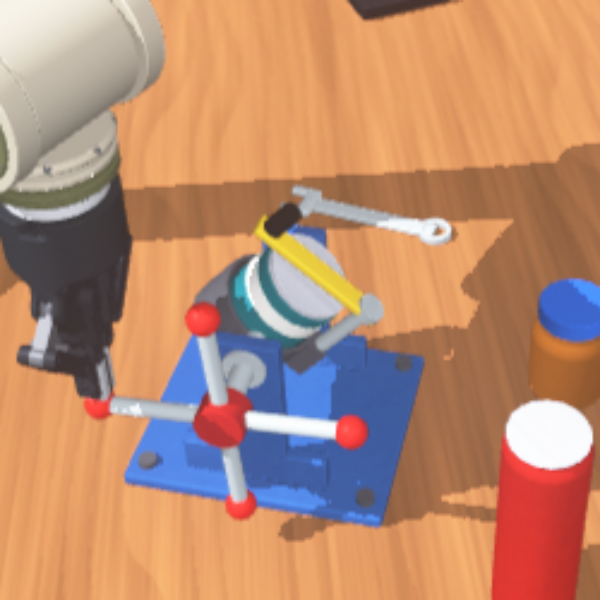

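The geometry matches the previous quarter, so I use the same over-the-top push and stop one row earlier to approach the upright stop gently.

```bash
python3 -m pendant '[[[0,0,0.5],0,0],[[0,0,0.9],0,0],[[0,0,0.95],0,0],[[0,0,0.95],0,0],[[0,0,0.8],0,0],[[0.72,-0.25,0],0,0],[[0.72,-0.25,0],0,0],[[0.72,-0.25,0],0,0],[[0.72,-0.25,0],0,0],[[0.72,-0.25,0],0,0],[[0,0,0],0,0],[[0,0,0],0,0]]' ; python3 -m pendant '[[[0,0,-0.6],0,0],[[0,0,-0.7],0,0],[[0,0,-0.4],0,0],[[0,0,0],0,0]]' ; python3 -m pendant '[[[-0.14,0.05,0],0,0],[[-0.14,0.05,0],0,0],[[-0.24,0.08,-0.02],0,0],[[-0.24,0.08,-0.05],0,0],[[-0.23,0.08,-0.07],0,0],[[-0.23,0.08,-0.1],0,0],[[-0.22,0.08,-0.12],0,0],[[-0.2,0.07,-0.14],0,0],[[-0.15,0.05,-0.12],0,0],[[0,0,0],0,0]]'; python3 balls.py 20
```

```text
time_s: 28.88
position: [0.5104, -0.1983, 0.2586]
tool_rot: [[-0.945, -0.0, -0.326], [0.326, 0.0, -0.945], [0.0, -1.0, -0.0]]
ft_force: [-0.5, -1.1, -0.2]
grip_width: -0.0
time_s: 29.22
position: [0.5084, -0.1973, 0.206]
tool_rot: [[-0.945, -0.004, -0.327], [0.327, 0.003, -0.945], [0.004, -1.0, -0.001]]
ft_force: [0.3, 1.1, -0.4]
grip_width: -0.0001
time_s: 30.05
position: [0.4548, -0.179, 0.1887]
tool_rot: [[-0.945, -0.002, -0.327], [0.327, 0.001, -0.945], [0.002, -1.0, -0.0]]
ft_force: [0.4, -0.6, 1.3]
grip_width: -0.0
hub/other [ 0.434 -0.181  0.204]
side 101 [ 0.5497 -0.2103  0.1849] rms 0.0009
hub/other [ 0.484 -0.197  0.137]
side 35 [ 0.4221 -0.1665  0.0778] rms 0.0011
side 83 [ 0.5381 -0.2068  0.0614] rms 0.0013
top 62 [ 0.5481 -0.2129  0.1855] rms 0.0012
top 33 [ 0.535  -0.2087  0.0617] rms 0.0015
hub/other [ 0.489 -0.184  0.15 ]
```

```bash
python3 -m pendant '[[[-0.1,0.03,-0.09],0,0],[[-0.1,0.03,-0.1],0,0],[[-0.06,0.02,-0.06],0,0],[[0,0,0],0,0],[[0,0,0],0,0]]'; python3 balls.py 21
```

```text
time_s: 30.57
position: [0.4497, -0.1777, 0.183]
tool_rot: [[-0.945, 0.004, -0.327], [0.327, -0.002, -0.945], [-0.005, -1.0, 0.0]]
ft_force: [4.1, 1.3, 10.2]
grip_width: -0.0
hub/other [ 0.428 -0.183  0.203]
side 96 [ 0.544  -0.2087  0.1915] rms 0.0009
hub/other [ 0.484 -0.197  0.137]
side 31 [ 0.4267 -0.1682  0.0706] rms 0.001
side 80 [ 0.544  -0.2089  0.067 ] rms 0.0011
top 73 [ 0.5428 -0.211   0.1919] rms 0.0013
top 34 [ 0.5423 -0.2113  0.0675] rms 0.0014
top 25 [ 0.488  -0.1794  0.1385] rms 0.0014
top 28 [ 0.426  -0.1704  0.0673] rms 0.0016
```

At the stop, with the X symmetric and the force rising. I back off, raise, and check everything.

```bash
python3 -m pendant '[[[0.15,-0.05,0.1],0,0],[[0.15,-0.05,0.5],0,0],[[0,0,0.9],0,0],[[0,0,0.9],0,0],[[-0.3,-0.6,0.3],0,0],[[-0.5,-0.8,0],0,0],[[-0.5,-0.8,0],0,0],[[-0.5,-0.8,0],0,0],[[0,0,0],0,0],[[0,0,0],0,0],[[0,0,0],0,0],[[0,0,0],0,0]]'; python3 balls.py 22; python3 - <<'E'
from h import *
s=env.observe();print(s["time_s"],s["position"])
for n in("side","top"):
    p,d=env.get_image(n);C=cloud(n,d);q=p.astype(int);r,g,b=q[...,0],q[...,1],q[...,2];z=C[...,2]
    bx=(C[...,0]>.4)&(C[...,0]<.62)&(C[...,1]>-.16)&(C[...,1]<.05)
    K=C[bx&(q.max(-1)<50)&(z>.195)]
    print(n,"knob",K.mean(0).round(3),len(K),"yellow",C[bx&(r>150)&(g>120)&(b<90)].mean(0).round(3))
    L=C[bx&(abs(r-g)<25)&(abs(b-g)<25)&(r>110)&(z>.165)&(z<.182)]
    A=np.c_[L[:,:2],np.ones(len(L))];c=np.linalg.lstsq(A,L[:,2],rcond=None)[0];print("lid",L.mean(0).round(3),"tilt",c[:2].round(3))
    w=(abs(r-g)<25)&(abs(b-g)<25)&(r>120)&(z<.05)&(C[...,1]>.1)&(C[...,1]<.25)&(C[...,0]>.5)&(C[...,0]<.72);print("wrench",C[w].mean(0).round(3))
    cv2.imwrite(f"pics/{n}23.png",p[:,:,::-1])
E
```

```text
time_s: 31.67
position: [0.4037, -0.2694, 0.2626]
tool_rot: [[-0.945, -0.001, -0.326], [0.326, 0.001, -0.945], [0.001, -1.0, -0.001]]
ft_force: [-0.2, 0.5, 0.1]
grip_width: -0.0002
side 90 [ 0.4261 -0.1687  0.1918] rms 0.001
side 145 [ 0.5443 -0.2089  0.1913] rms 0.0009
hub/other [ 0.484 -0.197  0.137]
side 29 [ 0.4267 -0.1683  0.0705] rms 0.0011
side 80 [ 0.5441 -0.2094  0.0669] rms 0.0012
top 58 [ 0.5418 -0.21    0.1924] rms 0.0012
top 34 [ 0.542  -0.2113  0.0678] rms 0.0013
hub/other [ 0.484 -0.19   0.146]
top 46 [ 0.425  -0.1716  0.0679] rms 0.0017
top 78 [ 0.4245 -0.1714  0.1923] rms 0.0013
31.7667 [ 0.40381023 -0.26944567  0.26268687]
side knob [nan nan nan] 0 yellow [ 0.53  -0.066  0.156]
lid [ 0.525 -0.092  0.174] tilt [0.001 0.012]
wrench [0.614 0.167 0.004]
top knob [ 0.48  -0.066  0.209] 36 yellow [ 0.524 -0.082  0.185]
lid [ 0.522 -0.081  0.174] tilt [-0.002 -0.017]
wrench [0.573 0.199 0.007]<stdin>:7: RuntimeWarning: Mean of empty slice.
  ret = um.true_divide(
```

View pics/side22.png

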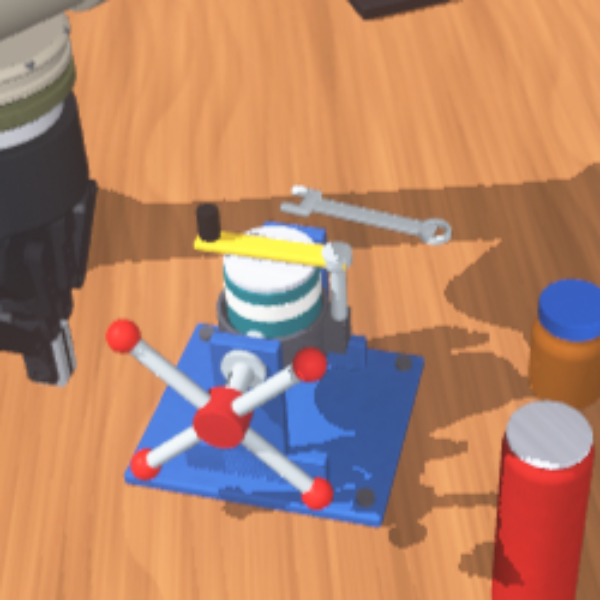

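View pics/top23.png

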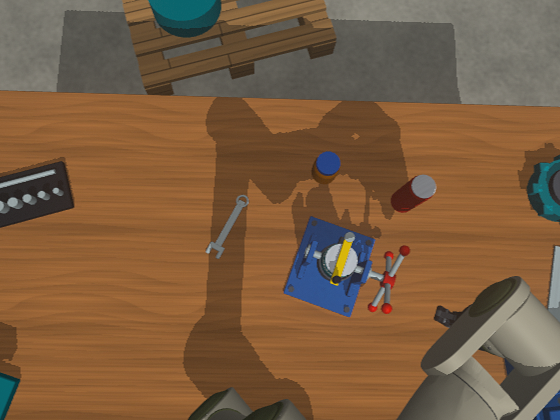

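The cup is upright with the bar across the lid (knob at (337,280) in the top view). The lid is level, the arm is clear, and the can, jar and wrench are at the same pixels as at the start.

```bash
python3 -c "
from rig import env
env.close_job()"
```

```text
the job is handed in; nothing more can be done
```

The job is handed in at about 32 s, and every step looked complete in the camera checks. No verdict is reported.

- **Bar:** I pinched the knob and swung it along its arc to the stop; the force rose there and the picture showed it across the lid.
- **Turning over:** The pinch on the handle ball slipped twice in the first quarter turn. The cup simply stayed where it was each time. I then worked with closed fingers, pressing the descending ball down and pushing the top ball over. The cup reached the upside-down stop and stayed there for about 3 s with the tin held under the bar.
- **Turning back:** The same moves mirrored brought the cup back to its upright stop.

**Last checks:**
- **Handle:** the X is symmetric to within 1 mm.
- **Lid:** height is 0.174 m; the fitted tilt was 0.012 to 0.017 rad.
- **Bar:** the knob is at (0.480, -0.066), against a closed position of (0.480, -0.067).
- **Arm and bystanders:** the arm is clear of everything, and the can, jar and wrench sit at unchanged pixels.

Two colour checks gave no usable result. The side view found no knob pixels, and the top view's wrench average was thrown off by the arm's shadow. The pictures themselves showed both in place.

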